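Put the wrench sockets back in their cups

ROBOT

A 6-joint arm with a two-finger parallel gripper is mounted at the origin on the work surface. World frame = base frame: x ahead of the robot, y to its left, z up, the work surface at z = 0. Lengths are in mm, angles in degrees, forces in N, time in s.
With the tool pointing down it reaches from about 300 to 850 mm from the base axis. Payload 4.2 kg.
Tool frame: the origin (TCP) lies midway between the tips of the shut fingers; the grasp point (between the pads) lies 19 mm behind it (env.tcp_to_grasp is the distance from the TCP to the grasp point, in mm); z points along the fingers, x is the direction in which the jaws open and shut, and the axes are right-handed (so a half turn about z gives the same grasp; the last joint's range is limited). The gripper opens to 91 mm and grips with 3 to 60 N. Pads are 32 mm wide; open, the fingers measure 118 mm over their backs; the gripper's body (76 mm by 178 mm) begins 60 mm behind the grasp point.
Start: joints at [-72.995, 18.312, 89.639, -0, 72.044, -1.146], TCP at [179.132, -546.402, 213.976] pointing down, gripper open.
Joint ranges: [-177.97, 177.97], [-48.28, 115.42], [12.27, 149.76], [-77.06, 257.06], [2.81, 150.46], [-146.56, 146.56]. Speed limits (degrees/s): [147.25, 147.25, 180, 180, 180, 180].

INTERFACE

Orientations are given as [roll, pitch, yaw] about the fixed x, y, z axes, in that order (R = Rz(yaw) Ry(pitch) Rx(roll)).
In Python, from workcell import env gives the robot as it stands.
- The arm moves only by the tool drive_tool, never from a script. Its argument "motion" is a list of rows, each a list of 2 entries, a list of its own where there are three numbers: the shift along the world's x, y, z in m, then the turn, a rotation vector about the world's x, y, z in rad. In form: [[[dx, dy, dz], [wx, wy, wz]], ...]. A call has exactly 10 rows; each row shifts and turns the commanded pose from where the row before left it; what a row does not reach is not made up. A row lasts 1/12 s, in which the tool goes at most 41.7 mm and 7.16 degrees, less where a joint would pass 70% of its speed; a pose out of reach is approached as far as the arm can. A call is refused whole if a number of a shift passes 0.0417 or a number of a turn 0.125, either way. A call with a gripper value outside its range is refused whole. "claw" is the opening, from 0 (shut) to 1 (fully open), set as the call begins (left out, the last holds). The fingers move at their own pace and stop on an object; "force" is the grip in N (left out, the last holds). Time passes only in rows, so rows that do not move let the fingers close, or fill a call up. It gives the time, the measured TCP pose, the force and the opening at its end, in the units of the state.
- env.state(): the state, without advancing time (a new reading comes with each control period).
- env.grab_frame(name): name is "side" or "top" or "wrist"; returns the picture (400x640x3 uint8, red, green, blue); there is no depth.
- env.camera_params(name): a dict with "fov_y" (degrees; the focal length in pixels is half the picture's height over the tangent of half this angle, whatever the lens; pixels are square), "cx", "cy" (the principal point, pixels), "pose" (4x4, takes a point from camera to world coordinates). Camera axes: x right, y down, z forward; pixel columns grow to the right and rows downward; lengths in mm; the calibration is good to about 2 mm. The wrist camera is an equidistant fisheye: a pixel r from the principal point sees the ray r / f radians off the axis. A picture is of the moment at which its call begins: read the wrist's pose just before it. camera_params takes no time and is no camera call; for the wrist camera it gives the pose at the moment of the call.
- env.job_done(): hands the job in, once; it reports no verdict.
The state is a dict: "time_s": time; "qpos": joint angles; "qvel": joint speeds; "effort": joint torques, N m; "ee_pos": TCP position; "ee_rot": TCP orientation; "force": force on the tool from outside, world axes, zero at the start; "torque": the same for the moment, N m; "gripper_width": finger opening in mm.
Only numpy, scipy, OpenCV 4.12 (cv2) and the standard library are available. Lean on these libraries where they do the work, as an engineer would, in place of code of your own. Each camera call takes 0.05 s, during which the arm holds its last target.

TASK

Tidy the fitter's bench: put each of the four steel wrench sockets into its own holder cup, the smallest socket in the smallest cup and so on up to the largest socket in the largest cup, each standing upright on the cup's floor. Leave the two brass pipe fittings where they are.

Things in the scene. Friction and masses are not known exactly. Their poses are not given: they have to be found in the camera images.
- socket_26: The smallest of four loose wrench sockets: a plain bright steel cylinder standing upright on the bench, 26 mm in diameter and 50 mm tall, with two dark grooves round it and a dark square drive hole drawn in its top (solid to the touch). Origin: centre of its underside; z up its axis. Under 0.9 kg.
- socket_36: The second smallest of four loose wrench sockets: a plain bright steel cylinder standing upright on the bench, 36 mm in diameter and 56 mm tall, with two dark grooves round it and a dark square drive hole drawn in its top (solid to the touch). Origin: centre of its underside; z up its axis. Under 0.9 kg.
- socket_46: The second largest of four loose wrench sockets: a plain bright steel cylinder standing upright on the bench, 46 mm in diameter and 62 mm tall, with two dark grooves round it and a dark square drive hole drawn in its top (solid to the touch). Origin: centre of its underside; z up its axis. Under 0.9 kg.
- socket_58: The largest of four loose wrench sockets: a plain bright steel cylinder standing upright on the bench, 58 mm in diameter and 68 mm tall, with two dark grooves round it and a dark square drive hole drawn in its top (solid to the touch). Origin: centre of its underside; z up its axis. Under 0.9 kg.
- cup_26: The smallest of four shallow round grey plastic holder cups, fixed to the bench, for the 26 mm socket: outside diameter 52 mm, inside diameter 42 mm, wall 5 mm, rim 14 mm above the bench, flat inner floor 4 mm above the bench (so 10 mm deep). Origin: centre of its underside, at bench height; z up.
- cup_36: The second smallest of four shallow round grey plastic holder cups, fixed to the bench, for the 36 mm socket: outside diameter 62 mm, inside diameter 52 mm, wall 5 mm, rim 14 mm above the bench, flat inner floor 4 mm above the bench (so 10 mm deep). Origin: centre of its underside, at bench height; z up.
- cup_46: The second largest of four shallow round grey plastic holder cups, fixed to the bench, for the 46 mm socket: outside diameter 72 mm, inside diameter 62 mm, wall 5 mm, rim 14 mm above the bench, flat inner floor 4 mm above the bench (so 10 mm deep). Origin: centre of its underside, at bench height; z up.
- cup_58: The largest of four shallow round grey plastic holder cups, fixed to the bench, for the 58 mm socket: outside diameter 84 mm, inside diameter 74 mm, wall 5 mm, rim 14 mm above the bench, flat inner floor 4 mm above the bench (so 10 mm deep). Origin: centre of its underside, at bench height; z up.
- nipple: Bystander: loose brass pipe nipple standing upright, 55 mm tall, threaded ends 30 mm (below) and 22 mm (above) in diameter with a 40 mm hexagon (46 mm over corners) between. Not a socket. Origin: centre of its underside; z up its axis.
- tee: Bystander: loose brass pipe tee lying on two hexagon nuts (34 mm over flats), 70 mm long along its own x, 39 mm wide, 49 mm tall at its upward branch. Not a socket. Origin: under the branch, at bench height; z up the branch.
There are look-alikes about, which are no part of the job. Leave any purple look-alike of the socket_58 alone.

How it is judged:
By the outcome, as a careful person would: the job done as asked, in the order asked, and still so for the second after the job is handed in, with the robot touching nothing.
It also fails if it takes over 93 s, if anything falls off the work surface, if the arm or the gripper's body presses on something with over 40 N, if the wrist force passes 120 N, or if a joint passes its speed limit or range.

## Working session

There is one attempt and no reset: what is moved stays moved. The work goes in short steps, Python scripts to look and compute and a tool call to move; the robot and the scene stay as the last step left them, time stands still between calls to the robot, and variables do not carry over. Pictures are saved under pics/ and viewed, and the job is handed in when it is done.

Besides the shell and the picture viewer there is one more tool, called after "Call:" as name([rows], argument=value, ...), one row to a line, values as JSON. drive_tool: Moves the arm, as the interface text tells. Its arguments: {"type":"object","properties":{"motion":{"type":"array","items":{"type":"array"}},"claw":{"type":"number"},"force":{"type":"number"}},"required":["motion"]}

```bash
mkdir -p pics; ls; cat > h.py <<'E'
from workcell import env
import numpy as np, cv2
def save(n,im): cv2.imwrite('pics/'+n,cv2.cvtColor(im,cv2.COLOR_RGB2BGR))
E
python3 - <<'E'
from h import *
print(env.state())
for n in ("top","side","wrist"):
    p=env.camera_params(n); print(n,p)
    im=env.grab_frame(n); np.save('pics/%s0.npy'%n,im); save(n+'0.png',im)
    np.save('pics/%s0_p.npy'%n,p,allow_pickle=True)
E
```

```text
pics
{'time_s': 0.0, 'qpos': array([-7.29925261e+01,  1.83530940e+01,  8.97049691e+01, -1.29226364e-03,
        7.20442269e+01, -1.14964497e+00]), 'qvel': array([ 0.08404795, -0.06499468,  0.10706058, -0.03981672,  0.09943687,
        0.07685767]), 'effort': array([-1.46768882e-03, -4.12459409e+01, -2.31969345e+01,  7.26045202e-02,
        4.55185643e-02, -1.63895184e-04]), 'ee_pos': array([ 178.99730995, -545.90869204,  213.11545502]), 'ee_rot': array([-1.79999176e+02,  1.02294056e-01, -7.18424809e+01]), 'force': array([ 0.06323161, -0.67517979, -0.64769042]), 'torque': array([-0.01049625, -0.05023739,  0.00693127]), 'gripper_width': 91.63007070959756}
top {'fov_y': 56.610111474139316, 'cx': 319.08989699305516, 'cy': 206.92730353157972, 'pose': array([[-3.23108852e-03, -9.89424318e-01,  1.45014067e-01,
         3.69695459e+02],
       [-9.99766209e-01,  6.29657608e-03,  2.06852508e-02,
         2.80912226e+00],
       [-2.13795823e-02, -1.44913329e-01, -9.89213344e-01,
         8.57492536e+02],
       [ 0.00000000e+00,  0.00000000e+00,  0.00000000e+00,
         1.00000000e+00]])}
si
[... 166 characters left out ...]
160e+02],
       [-4.51844996e-01,  5.89146080e-01, -6.69882823e-01,
         6.89163353e+02],
       [ 1.47609161e-02, -7.45868263e-01, -6.65929913e-01,
         6.94767965e+02],
       [ 0.00000000e+00,  0.00000000e+00,  0.00000000e+00,
         1.00000000e+00]])}
wrist {'fov_y': 65.70646984690485, 'cx': 321.797646813138, 'cy': 204.4903835261523, 'pose': array([[ 3.12204802e-01, -9.21104348e-01, -2.32583191e-01,
         2.44090819e+02],
       [-9.50014758e-01, -3.02793418e-01, -7.60795958e-02,
        -5.25492195e+02],
       [-3.47413043e-04,  2.44709879e-01, -9.69596284e-01,
         3.84355013e+02],
       [ 0.00000000e+00,  0.00000000e+00,  0.00000000e+00,
         1.00000000e+00]])}
```

View pics/top0.png

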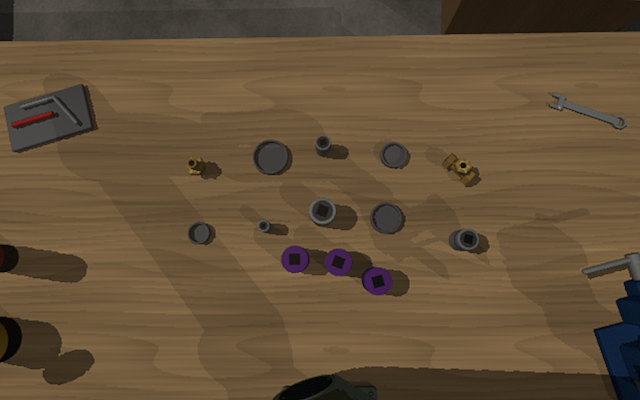

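View pics/side0.png

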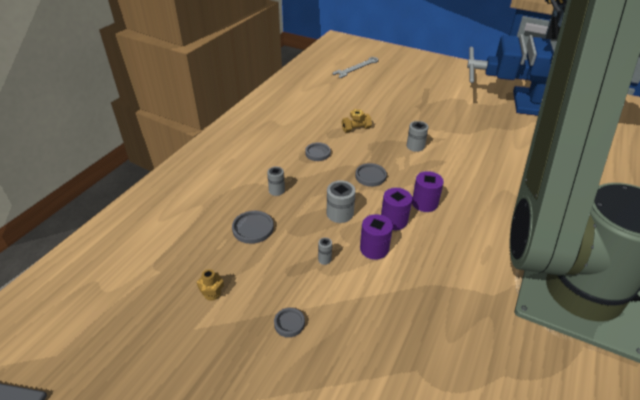

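View pics/wrist0.png

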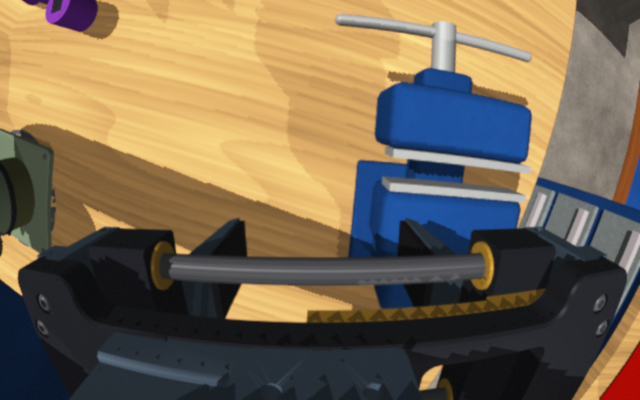

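```bash
python3 - <<'E'
from h import *
im=np.load('pics/top0.npy'); c=im[125:305,170:490]
c=cv2.resize(c,None,fx=2.5,fy=2.5,interpolation=cv2.INTER_CUBIC); save('crop0.png',np.clip(c*1.6,0,255).astype(np.uint8))
hsv=cv2.cvtColor(im,cv2.COLOR_RGB2HSV)
for x,y in [(323,144),(265,226),(322,211),(315,205),(465,239),(475,240),(272,157),(394,155),(387,218),(201,233),(340,155),(240,250)]: print((x,y),im[y,x],hsv[y,x])
E
```

```text
(323, 144) [28 22 16] [ 15 109  28]
(265, 226) [40 36 32] [15 51 40]
(322, 211) [30 24 20] [12 85 30]
(315, 205) [49 46 45] [ 8 21 49]
(465, 239) [17 14 12] [12 75 17]
(475, 240) [37 36 36] [ 0  7 37]
(272, 157) [64 61 59] [12 20 64]
(394, 155) [70 67 66] [ 8 15 70]
(387, 218) [63 60 60] [ 0 12 63]
(201, 233) [70 68 66] [15 15 70]
(340, 155) [54 42 27] [ 17 127  54]
(240, 250) [121  97  65] [ 17 118 121]
```

View pics/crop0.png

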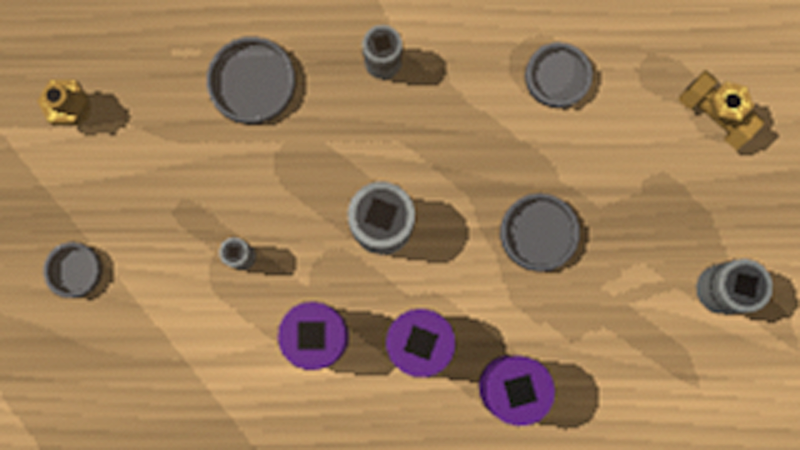

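```bash
cat >> h.py <<'E'
def ray(p,u,v,fish=False):
    f=200/np.tan(np.radians(p['fov_y']/2)); x=u-p['cx'];y=v-p['cy']
    if fish:
        r=np.hypot(x,y)+1e-9; t=r/f; d=np.array([np.sin(t)*x/r,np.sin(t)*y/r,np.cos(t)])
    else: d=np.array([x/f,y/f,1.])
    T=p['pose']; return T[:3,3],T[:3,:3]@d
def plane(p,u,v,z,fish=False):
    o,d=ray(p,u,v,fish); return o+d*(z-o[2])/d[2]
def proj(p,X):
    f=200/np.tan(np.radians(p['fov_y']/2)); T=p['pose']; c=T[:3,:3].T@(np.asarray(X,float)-T[:3,3]); return p['cx']+f*c[0]/c[2],p['cy']+f*c[1]/c[2]
E
python3 - <<'E'
from h import *
for n in ('top','side'):
    im=np.load(f'pics/{n}0.npy'); p=np.load(f'pics/{n}0_p.npy',allow_pickle=True).item()
    hsv=cv2.cvtColor(im,cv2.COLOR_RGB2HSV)
    m=((hsv[...,1]<62)).astype(np.uint8)
    if n=='side': m[:,500:]=0
    cs,_=cv2.findContours(m,cv2.RETR_EXTERNAL,cv2.CHAIN_APPROX_NONE)
    for c in cs:
        a=cv2.contourArea(c)
        if 60<a<3000:
            M=cv2.moments(c); u,v=M['m10']/a,M['m01']/a
            P=plane(p,u,v,7); Q=plane(p,u,v,28)
            print(n,round(u,1),round(v,1),'area',a,'mm2',cv2.boundingRect(c),'z7',P[:2].round(1),'z28',Q[:2].round(1))
E
```

```text
top 327.6 389.6 area 1271.0 mm2 (273, 375, 104, 25) z7 [95.6  3.6] z28 [102.4   3.6]
top 620.4 265.3 area 496.0 mm2 (582, 253, 58, 28) z7 [ 358.9 -649.5] z28 [ 359.2 -633.4]
top 463.7 239.5 area 494.5 mm2 (449, 229, 30, 22) z7 [ 417.7 -307.2] z28 [ 416.5 -299.5]
top 198.3 232.6 area 358.5 mm2 (188, 222, 22, 22) z7 [436.2 299.7] z28 [434.6 292.4]
top 264.2 226.0 area 117.0 mm2 (258, 220, 14, 13) z7 [450.8 147.3] z28 [448.8 143.7]
top 385.7 217.5 area 724.0 mm2 (370, 202, 32, 31) z7 [ 468.9 -132.3] z28 [ 466.4 -128.9]
top 322.2 211.5 area 566.5 mm2 (309, 198, 27, 29) z7 [483.5  13.5] z28 [480.7  13.3]
top 393.1 154.6 area 507.5 mm2 (380, 142, 27, 26) z7 [ 617.8 -154. ] z28 [ 611.7 -150.1]
top 269.9 156.6 area 897.5 mm2 (253, 140, 35, 34) z7 [615.6 136.8] z28 [609.5 133.5]
top 322.4 145.0 area 244.5 mm2 (315, 135, 16, 22) z7 [642.7  12.2] z28 [636.   11.9]
top 588.5 111.8 area 599.0 mm2 (549, 93, 78, 36) z7 [ 717.9 -618. ] z28 [ 709.3 -602.7]
top 633.0 25.3 area 126.0 mm2 (621, 16, 19, 15) z7 [ 938.4 -748.7] z28 [ 924.3 -730.2]
side 19.8 393.0 area 520.0 mm2 (0, 383, 47, 17) z7 [725.  5
[... 376 characters left out ...]
75.7 180.8 area 395.0 mm2 (267, 167, 18, 29) z7 [647.3  -9.3] z28 [633.1  12. ]
side 370.4 174.2 area 538.5 mm2 (355, 163, 32, 23) z7 [ 467.7 -131.3] z28 [ 459.  -106.2]
side 317.4 151.3 area 348.5 mm2 (305, 142, 26, 19) z7 [ 616.3 -153.1] z28 [ 603.1 -127.3]
side 416.9 135.6 area 481.5 mm2 (407, 121, 21, 31) z7 [ 423.8 -332.7] z28 [ 416.4 -301.5]
side 355.2 66.8 area 184.0 mm2 (333, 57, 45, 21) z7 [ 719.1 -607.3] z28 [ 702.7 -567.7]
side 288.2 53.5 area 191.0 mm2 (281, 46, 21, 20) z7 [ 950.6 -588.8] z28 [ 927.2 -549.8]
side 471.8 64.1 area 237.5 mm2 (318, 30, 170, 53) z7 [ 399.1 -803.4] z28 [ 392.5 -757.8]
side 280.2 14.9 area 67.5 mm2 (274, 0, 13, 33) z7 [1144.3 -862.9] z28 [1114.9 -815.5]
```

Call:
drive_tool([
  [[0.0135,0.0345,-0.003],[0,0,0]],
  [[0.0135,0.0345,-0.003],[0,0,0]],
  [[0.0135,0.0345,-0.003],[0,0,0]],
  [[0.0135,0.0345,-0.003],[0,0,0]],
  [[0.0135,0.0345,-0.003],[0,0,0]],
  [[0.0135,0.0345,-0.003],[0,0,0]],
  [[0.0135,0.0345,-0.003],[0,0,0]],
  [[0.0135,0.0345,-0.003],[0,0,0]],
  [[0.0135,0.0345,-0.003],[0,0,0]],
  [[0.0135,0.0345,-0.003],[0,0,0]],
], claw=1, force=25)

```text
time_s: 0.98
ee_pos: [314.2, -199.6, 183.8]
ee_rot: [-180.0, -0.0, -71.9]
force: [0.8, -0.1, 0.2]
gripper_width: 91.3
```

Call:
drive_tool([
  [[0.0135,0.0345,-0.003],[0,0,0]],
  [[0.0135,0.0345,-0.003],[0,0,0]],
  [[0.0135,0.0345,-0.003],[0,0,0]],
  [[0.0135,0.0345,-0.003],[0,0,0]],
  [[0.0135,0.0345,-0.003],[0,0,0]],
  [[0.0135,0.0345,-0.003],[0,0,0]],
  [[0.0135,0.0345,-0.003],[0,0,0]],
  [[0.0135,0.0345,-0.003],[0,0,0]],
  [[0.0135,0.0345,-0.003],[0,0,0]],
  [[0.0135,0.0345,-0.003],[0,0,0]],
])

```text
time_s: 1.82
ee_pos: [449.2, 145.6, 153.7]
ee_rot: [180.0, -0.0, -71.8]
force: [0.1, -0.3, -0.1]
gripper_width: 91.2
```

```bash
python3 - <<'E'
from h import *
print(env.state()['ee_pos'])
im=env.grab_frame('wrist'); np.save('pics/w1.npy',im); np.save('pics/w1_p.npy',env.camera_params('wrist'),allow_pickle=True); save('w1.png',im)
E
```

```text
[449.21309875 145.55247499 153.69163825]
```

View pics/w1.png

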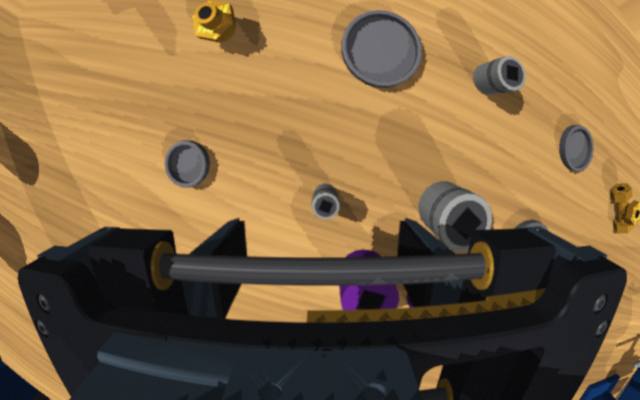

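```bash
python3 - <<'E'
from h import *
p=np.load('pics/w1_p.npy',allow_pickle=True).item()
for n,u,v,z in [('26top',326,205,50),('26mid',325.5,202,25),('36top',511,72,56),('58top',467,222,68),('cup26',187,164,10),('cup58',383,49,10)]:
    print(n,plane(p,u,v,z,True).round(1))
p=np.load('pics/top0_p.npy',allow_pickle=True).item(); im=np.load('pics/top0.npy')
hsv=cv2.cvtColor(im,cv2.COLOR_RGB2HSV)
m=((hsv[...,0]>125)&(hsv[...,0]<165)&(hsv[...,1]>80)).astype(np.uint8)
cs,_=cv2.findContours(m,cv2.RETR_EXTERNAL,cv2.CHAIN_APPROX_NONE)
for c in cs:
    if cv2.contourArea(c)>100:
        (u,v),r=cv2.minEnclosingCircle(c); print('purple',u,v,plane(p,u,v,45).round(0))
for n,u,v in [('nip',197,166),('tee',462,167)]: print(n,plane(p,u,v,25).round(0))
E
```

```text
26top [452.9 146.5  50. ]
26mid [449.8 145.8  25. ]
36top [638.5  17.2  56. ]
58top [483.2  17.2  68. ]
cup26 [439.5 301.   10. ]
cup58 [617.6 139.5  10. ]
purple 376.3972473144531 280.2979431152344 [ 329. -102.   45.]
purple 337.8147277832031 261.7366027832031 [369. -20.  45.]
purple 294.705810546875 259.22174072265625 [374.  73.  45.]
nip [590. 303.  25.]
tee [ 582. -306.   25.]
```

Call:
drive_tool([
  [[0,0,-0.016],[0,0,0]],
  [[0,0,-0.018],[0,0,0]],
  [[0,0,-0.018],[0,0,0]],
  [[0,0,-0.018],[0,0,0]],
  [[0,0,-0.018],[0,0,0]],
  [[0,0,-0.018],[0,0,0]],
  [[0,0,-0.015],[0,0,0]],
  [[0,0,-0.01],[0,0,0]],
  [[0,0,-0.005],[0,0,0]],
  [[0,0,0],[0,0,0]],
])

```text
time_s: 2.7
ee_pos: [448.3, 143.2, 17.0]
ee_rot: [179.8, -0.0, -71.9]
force: [0.2, 0.1, -0.6]
gripper_width: 91.5
```

Call:
drive_tool([
  [[0,0,0],[0,0,0]],
  [[0,0,0],[0,0,0]],
  [[0,0,0],[0,0,0]],
  [[0,0,0],[0,0,0]],
  [[0,0,0],[0,0,0]],
  [[0,0,0],[0,0,0]],
  [[0,0,0],[0,0,0]],
  [[0,0,0],[0,0,0]],
  [[0,0,0],[0,0,0]],
  [[0,0,0],[0,0,0]],
], claw=0, force=25)

```text
time_s: 3.53
ee_pos: [449.2, 143.6, 18.0]
ee_rot: [-180.0, -0.0, -71.8]
force: [1.1, -0.8, 0.3]
gripper_width: 27.6
```

Call:
drive_tool([
  [[0,0,0.008],[0,0,0]],
  [[0,0,0.015],[0,0,0]],
  [[0,0,0.015],[0,0,0]],
  [[0,0,0.014],[0,0,0]],
  [[0,0,0.008],[0,0,0]],
  [[-0.002,0.03,0],[0,0,0]],
  [[-0.003,0.035,0],[0,0,0]],
  [[-0.003,0.035,0],[0,0,0]],
  [[-0.003,0.035,0],[0,0,0]],
  [[-0.002,0.02,0],[0,0,0]],
])

```text
time_s: 4.37
ee_pos: [435.9, 301.8, 78.3]
ee_rot: [-179.9, 0.1, -71.8]
force: [0.1, -0.9, -0.9]
gripper_width: 25.3
```

```bash
python3 - <<'E'
from h import *
print(env.state()['ee_pos'],env.state()['gripper_width'])
p=env.camera_params('wrist');im=env.grab_frame('wrist'); np.save('pics/w2.npy',im); np.save('pics/w2_p.npy',p,allow_pickle=True); save('w2.png',im)
s=env.grab_frame('side'); save('s2.png',cv2.resize(s[200:400,180:460],None,fx=2.5,fy=2.5))
E
```

```text
[435.94561211 301.75120653  78.25924977] 25.279650308550693
```

View pics/w2.png

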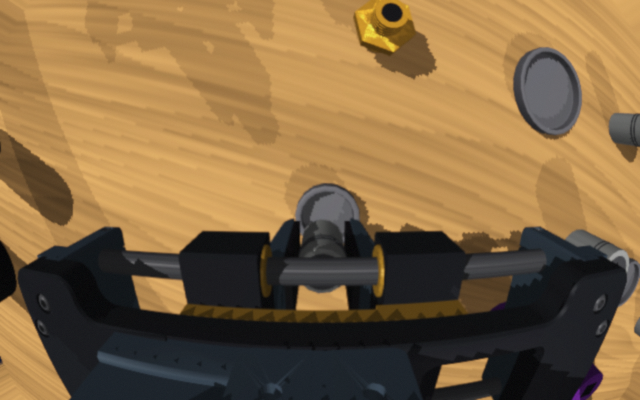

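View pics/s2.png

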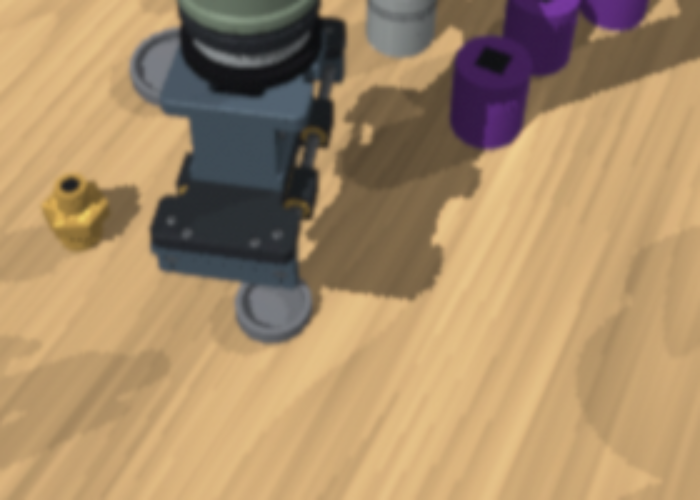

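Call:
drive_tool([
  [[0,0.001,-0.006],[0,0,0]],
  [[0,0,-0.008],[0,0,0]],
  [[0,0,-0.008],[0,0,0]],
  [[0,0,-0.008],[0,0,0]],
  [[0,0,-0.008],[0,0,0]],
  [[0,0,-0.007],[0,0,0]],
  [[0,0,-0.005],[0,0,0]],
  [[0,0,-0.003],[0,0,0]],
  [[0,0,-0.0015],[0,0,0]],
  [[0,0,-0.001],[0,0,0]],
])

```text
time_s: 5.3
ee_pos: [436.2, 299.6, 22.3]
ee_rot: [-180.0, -0.0, -71.9]
force: [0.4, -1.3, 3.7]
gripper_width: 25.6
```

Call:
drive_tool([
  [[0,0,-0.0005],[0,0,0]],
  [[0,0,0],[0,0,0]],
  [[0,0,0],[0,0,0]],
  [[0,0,0],[0,0,0]],
  [[0,0,0],[0,0,0]],
  [[0,0,0],[0,0,0]],
  [[0,0,0.008],[0,0,0]],
  [[0,0,0.015],[0,0,0]],
  [[0,0,0.025],[0,0,0]],
  [[0,0,0.03],[0,0,0]],
], claw=1)

```text
time_s: 6.13
ee_pos: [435.1, 298.9, 100.1]
ee_rot: [179.8, -0.1, -71.8]
force: [0.7, -0.3, 0.2]
gripper_width: 89.3
```

Call:
drive_tool([
  [[0.02,-0.0287,0.002],[0,0,0]],
  [[0.02,-0.0287,0.002],[0,0,0]],
  [[0.02,-0.0287,0.002],[0,0,0]],
  [[0.02,-0.0287,0.002],[0,0,0]],
  [[0.02,-0.0287,0.002],[0,0,0]],
  [[0.02,-0.0287,0.002],[0,0,0]],
  [[0.02,-0.0287,0.002],[0,0,0]],
  [[0.02,-0.0287,0.002],[0,0,0]],
  [[0.02,-0.0287,0.002],[0,0,0]],
  [[0.02,-0.0287,0.002],[0,0,0]],
])

```text
time_s: 6.97
ee_pos: [636.9, 11.0, 120.8]
ee_rot: [-180.0, -0.0, -71.9]
force: [0.6, 0.3, 0.3]
gripper_width: 91.3
```

```bash
python3 - <<'E'
from h import *
print(env.state()['ee_pos'],env.state()['gripper_width'])
p=env.camera_params('wrist');im=env.grab_frame('wrist'); np.save('pics/w3.npy',im); np.save('pics/w3_p.npy',p,allow_pickle=True); save('w3.png',im)
s=env.grab_frame('side'); save('s3.png',cv2.resize(s[150:400,180:460],None,fx=2.2,fy=2.2))
E
```

```text
[636.87266111  10.97569287 120.80360556] 91.32718979182994
```

View pics/w3.png

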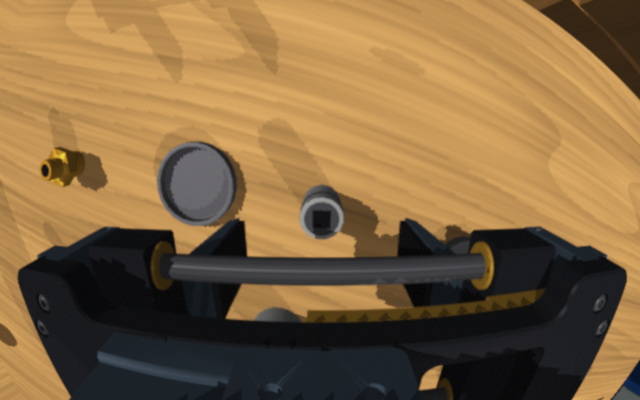

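View pics/s3.png

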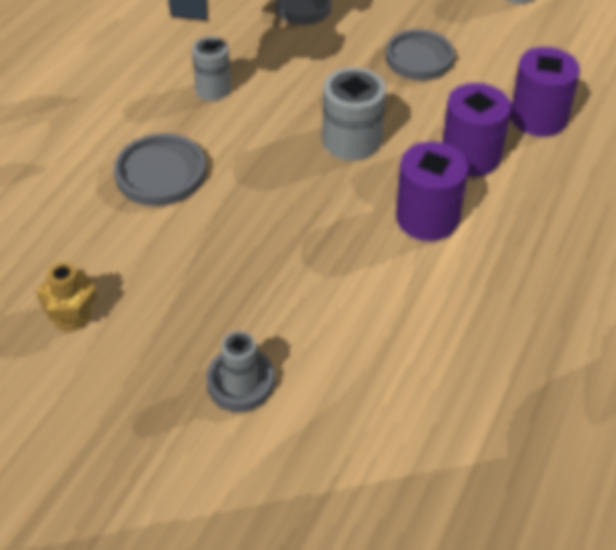

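```bash
python3 - <<'E'
from h import *
p=np.load('pics/w3_p.npy',allow_pickle=True).item()
for n,u,v,z in [('36top',321.5,217,56),('cup58',197,183,10)]: print(n,plane(p,u,v,z,True).round(1))
E
```

```text
36top [635.6   9.9  56. ]
cup58 [617.1 131.7  10. ]
```

Call:
drive_tool([
  [[0,0,-0.01],[0,0,0]],
  [[0,0,-0.015],[0,0,0]],
  [[0,0,-0.015],[0,0,0]],
  [[0,0,-0.015],[0,0,0]],
  [[0,0,-0.014],[0,0,0]],
  [[0,0,-0.012],[0,0,0]],
  [[0,0,-0.01],[0,0,0]],
  [[0,0,-0.007],[0,0,0]],
  [[0,0,-0.004],[0,0,0]],
  [[0,0,0],[0,0,0]],
])

```text
time_s: 7.9
ee_pos: [635.6, 12.8, 17.2]
ee_rot: [179.9, 0.0, -71.8]
force: [0.6, -0.0, 0.7]
gripper_width: 91.3
```

Call:
drive_tool([
  [[0,0,0],[0,0,0]],
  [[0,0,0],[0,0,0]],
  [[0,0,0],[0,0,0]],
  [[0,0,0],[0,0,0]],
  [[0,0,0],[0,0,0]],
  [[0,0,0],[0,0,0]],
  [[0,0,0],[0,0,0]],
  [[0,0,0],[0,0,0]],
  [[0,0,0],[0,0,0]],
  [[0,0,0],[0,0,0]],
], claw=0, force=25)

```text
time_s: 8.73
ee_pos: [636.3, 12.4, 18.1]
ee_rot: [-180.0, -0.0, -71.8]
force: [0.2, -0.6, 0.5]
gripper_width: 35.0
```

Call:
drive_tool([
  [[0,0,0.008],[0,0,0]],
  [[0,0,0.015],[0,0,0]],
  [[0,0,0.015],[0,0,0]],
  [[0,0,0.014],[0,0,0]],
  [[0,0,0.008],[0,0,0]],
  [[-0.003,-0.03,0],[0,0,0]],
  [[-0.004,-0.038,0],[0,0,0]],
  [[-0.004,-0.038,0],[0,0,0]],
  [[-0.004,-0.037,0],[0,0,0]],
  [[-0.004,-0.023,0],[0,0,0]],
])

```text
time_s: 9.57
ee_pos: [616.3, -156.6, 77.8]
ee_rot: [179.9, -0.1, -71.9]
force: [0.1, -0.4, -2.7]
gripper_width: 35.4
```

Call:
drive_tool([
  [[0,0,-0.006],[0,0,0]],
  [[0,0,-0.008],[0,0,0]],
  [[0,0,-0.008],[0,0,0]],
  [[0,0,-0.008],[0,0,0]],
  [[0,0,-0.008],[0,0,0]],
  [[0,0,-0.007],[0,0,0]],
  [[0,0,-0.005],[0,0,0]],
  [[0,0,-0.003],[0,0,0]],
  [[0,0,-0.0015],[0,0,0]],
  [[0,0,-0.001],[0,0,0]],
])

```text
time_s: 10.4
ee_pos: [617.3, -153.3, 22.4]
ee_rot: [-180.0, -0.0, -71.8]
force: [-0.2, 0.2, -2.7]
gripper_width: 35.7
```

Call:
drive_tool([
  [[0,0,-0.0008],[0,0,0]],
  [[0,0,0],[0,0,0]],
  [[0,0,0],[0,0,0]],
  [[0,0,0],[0,0,0]],
  [[0,0,0],[0,0,0]],
  [[0,0,0],[0,0,0]],
  [[0,0,0.008],[0,0,0]],
  [[0,0,0.015],[0,0,0]],
  [[0,0,0.025],[0,0,0]],
  [[0,0,0.03],[0,0,0]],
], claw=1)

```text
time_s: 11.23
ee_pos: [615.9, -153.1, 99.5]
ee_rot: [179.8, 0.1, -71.9]
force: [0.7, -0.6, 0.4]
gripper_width: 90.8
```

Call:
drive_tool([
  [[-0.0201,-0.0144,0.002],[0,0,0]],
  [[-0.0201,-0.0144,0.002],[0,0,0]],
  [[-0.0201,-0.0144,0.002],[0,0,0]],
  [[-0.0201,-0.0144,0.002],[0,0,0]],
  [[-0.0201,-0.0144,0.002],[0,0,0]],
  [[-0.0201,-0.0144,0.002],[0,0,0]],
  [[-0.0201,-0.0144,0.002],[0,0,0]],
  [[-0.0201,-0.0144,0.002],[0,0,0]],
  [[-0.0201,-0.0144,0.002],[0,0,0]],
  [[-0.0201,-0.0144,0.002],[0,0,0]],
])

```text
time_s: 12.07
ee_pos: [415.2, -298.1, 120.6]
ee_rot: [-180.0, -0.1, -71.8]
force: [1.2, 0.2, 1.3]
gripper_width: 91.3
```

```bash
python3 - <<'E'
from h import *
print(env.state()['ee_pos'],env.state()['gripper_width'])
p=env.camera_params('wrist');im=env.grab_frame('wrist'); np.save('pics/w4.npy',im); np.save('pics/w4_p.npy',p,allow_pickle=True); save('w4.png',im)
s=env.grab_frame('side'); save('s4.png',cv2.resize(s[80:280,220:500],None,fx=2.5,fy=2.5))
E
```

```text
[ 415.24273715 -298.05064524  120.5540385 ] 91.34570580430828
```

View pics/w4.png

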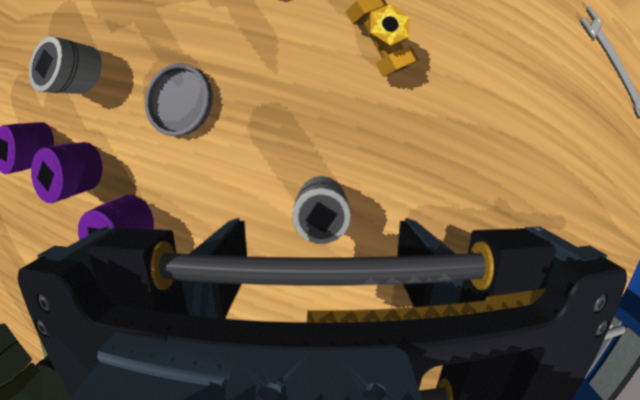

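View pics/s4.png

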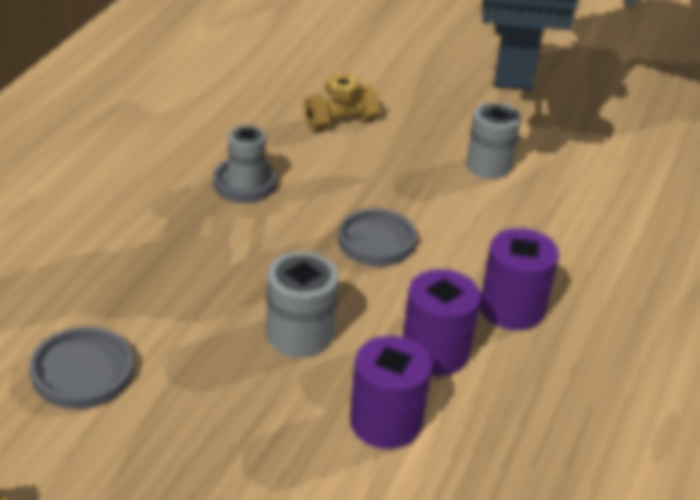

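Call:
drive_tool([
  [[0,0,-0.01],[0,0,0]],
  [[0,0,-0.015],[0,0,0]],
  [[0,0,-0.015],[0,0,0]],
  [[0,0,-0.015],[0,0,0]],
  [[0,0,-0.014],[0,0,0]],
  [[0,0,-0.012],[0,0,0]],
  [[0,0,-0.01],[0,0,0]],
  [[0,0,-0.006],[0,0,0]],
  [[0,0,-0.003],[0,0,0]],
  [[0,0,0],[0,0,0]],
])

```text
time_s: 13.0
ee_pos: [416.2, -297.0, 19.1]
ee_rot: [180.0, 0.0, -71.8]
force: [0.3, 0.8, 0.4]
gripper_width: 91.3
```

Call:
drive_tool([
  [[0,0,0],[0,0,0]],
  [[0,0,0],[0,0,0]],
  [[0,0,0],[0,0,0]],
  [[0,0,0],[0,0,0]],
  [[0,0,0],[0,0,0]],
  [[0,0,0],[0,0,0]],
  [[0,0,0],[0,0,0]],
  [[0,0,0],[0,0,0]],
  [[0,0,0],[0,0,0]],
  [[0,0,0],[0,0,0]],
], claw=0, force=30)

```text
time_s: 13.83
ee_pos: [416.1, -297.4, 19.8]
ee_rot: [180.0, -0.0, -71.9]
force: [-0.7, 0.6, 2.0]
gripper_width: 45.8
```

Call:
drive_tool([
  [[0,0,0.008],[0,0,0]],
  [[0,0,0.015],[0,0,0]],
  [[0,0,0.015],[0,0,0]],
  [[0,0,0.014],[0,0,0]],
  [[0,0,0.008],[0,0,0]],
  [[0.01,0.031,0],[0,0,0]],
  [[0.0115,0.037,0],[0,0,0]],
  [[0.0115,0.037,0],[0,0,0]],
  [[0.011,0.036,0],[0,0,0]],
  [[0.0082,0.0242,0],[0,0,0]],
])

```text
time_s: 14.67
ee_pos: [468.1, -129.3, 79.5]
ee_rot: [180.0, 0.1, -71.8]
force: [0.8, -0.9, -2.0]
gripper_width: 45.7
```

Call:
drive_tool([
  [[0,0,-0.006],[0,0,0]],
  [[0,0,-0.008],[0,0,0]],
  [[0,0,-0.008],[0,0,0]],
  [[0,0,-0.008],[0,0,0]],
  [[0,0,-0.008],[0,0,0]],
  [[0,0,-0.007],[0,0,0]],
  [[0,0,-0.005],[0,0,0]],
  [[0,0,-0.003],[0,0,0]],
  [[0,0,-0.0015],[0,0,0]],
  [[0,0,-0.001],[0,0,0]],
])

```text
time_s: 15.5
ee_pos: [468.4, -132.4, 24.0]
ee_rot: [-180.0, -0.0, -71.9]
force: [-0.5, 0.2, -2.7]
gripper_width: 45.8
```

Call:
drive_tool([
  [[0,0,-0.0007],[0,0,0]],
  [[0,0,0],[0,0,0]],
  [[0,0,0],[0,0,0]],
  [[0,0,0],[0,0,0]],
  [[0,0,0],[0,0,0]],
  [[0,0,0],[0,0,0]],
  [[0,0,0.008],[0,0,0]],
  [[0,0,0.02],[0,0,0]],
  [[0,0,0.03],[0,0,0]],
  [[0,0,0.04],[0,0,0]],
], claw=1)

```text
time_s: 16.33
ee_pos: [466.5, -131.6, 121.2]
ee_rot: [179.7, 0.2, -71.9]
force: [1.6, 0.5, 0.7]
gripper_width: 91.2
```

Call:
drive_tool([
  [[0.0011,0.01,0],[0,0,0]],
  [[0.0011,0.018,0],[0,0,0]],
  [[0.0011,0.02,0],[0,0,0]],
  [[0.0011,0.02,0],[0,0,0]],
  [[0.0011,0.02,0],[0,0,0]],
  [[0.0011,0.02,0],[0,0,0]],
  [[0.0011,0.018,0],[0,0,0]],
  [[0.0011,0.013,0],[0,0,0]],
  [[0.0011,0.006,0],[0,0,0]],
  [[0.0011,0,0],[0,0,0]],
])

```text
time_s: 17.17
ee_pos: [479.5, 13.8, 121.9]
ee_rot: [-180.0, -0.0, -71.7]
force: [-0.2, 0.6, -0.4]
gripper_width: 91.6
```

```bash
python3 - <<'E'
from h import *
print(env.state()['ee_pos'],env.state()['gripper_width'])
p=env.camera_params('wrist');im=env.grab_frame('wrist'); np.save('pics/w5.npy',im); np.save('pics/w5_p.npy',p,allow_pickle=True); save('w5.png',im)
s=env.grab_frame('side'); save('s5.png',cv2.resize(s[80:280,220:500],None,fx=2.5,fy=2.5))
E
```

```text
[479.47789156  13.75314283 121.87312187] 91.57654725880093
```

View pics/w5.png

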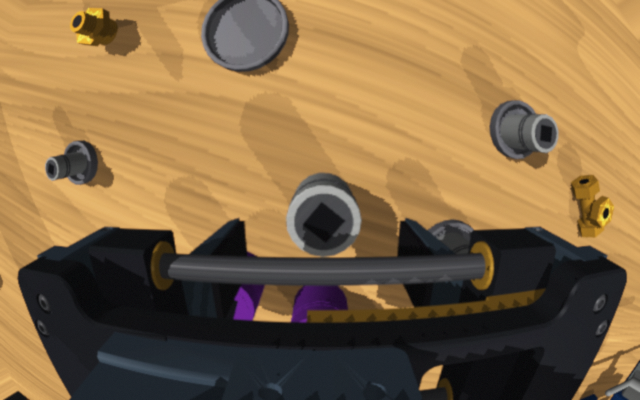

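View pics/s5.png

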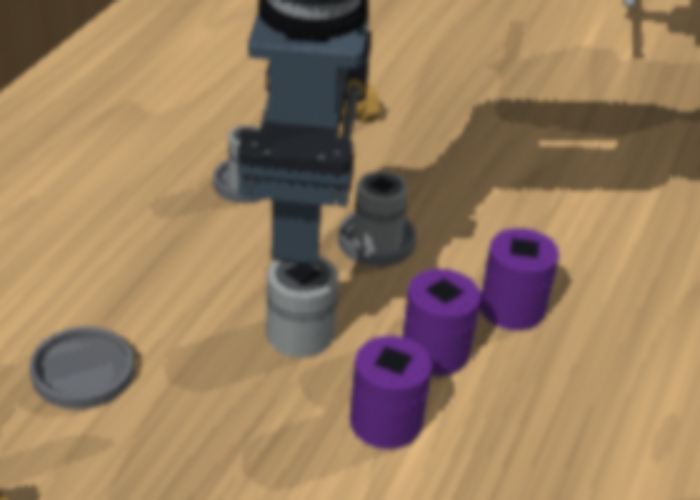

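Call:
drive_tool([
  [[0,0,-0.01],[0,0,0]],
  [[0,0,-0.015],[0,0,0]],
  [[0,0,-0.015],[0,0,0]],
  [[0,0,-0.015],[0,0,0]],
  [[0,0,-0.014],[0,0,0]],
  [[0,0,-0.012],[0,0,0]],
  [[0,0,-0.01],[0,0,0]],
  [[0,0,-0.006],[0,0,0]],
  [[0,0,-0.003],[0,0,0]],
  [[0,0,0],[0,0,0]],
])

```text
time_s: 18.1
ee_pos: [479.1, 12.3, 21.1]
ee_rot: [179.9, 0.0, -71.9]
force: [0.0, -0.1, 0.1]
gripper_width: 91.2
```

Call:
drive_tool([
  [[0,0,0],[0,0,0]],
  [[0,0,0],[0,0,0]],
  [[0,0,0],[0,0,0]],
  [[0,0,0],[0,0,0]],
  [[0,0,0],[0,0,0]],
  [[0,0,0],[0,0,0]],
  [[0,0,0],[0,0,0]],
  [[0,0,0],[0,0,0]],
  [[0,0,0],[0,0,0]],
  [[0,0,0],[0,0,0]],
], claw=0, force=35)

```text
time_s: 18.93
ee_pos: [479.5, 12.8, 21.8]
ee_rot: [-180.0, -0.0, -71.8]
force: [-0.6, -0.4, 4.5]
gripper_width: 57.3
```

Call:
drive_tool([
  [[0,0,0.008],[0,0,0]],
  [[0,0,0.015],[0,0,0]],
  [[0,0,0.015],[0,0,0]],
  [[0,0,0.014],[0,0,0]],
  [[0.01,0.01,0.008],[0,0,0]],
  [[0.026,0.024,0],[0,0,0]],
  [[0.028,0.026,0],[0,0,0]],
  [[0.028,0.026,0],[0,0,0]],
  [[0.026,0.023,0],[0,0,0]],
  [[0.0175,0.0153,0],[0,0,0]],
])

```text
time_s: 19.77
ee_pos: [616.5, 139.6, 80.7]
ee_rot: [-180.0, 0.0, -71.8]
force: [0.2, -0.1, -4.8]
gripper_width: 57.4
```

Call:
drive_tool([
  [[0,0,-0.006],[0,0,0]],
  [[0,0,-0.008],[0,0,0]],
  [[0,0,-0.008],[0,0,0]],
  [[0,0,-0.008],[0,0,0]],
  [[0,0,-0.008],[0,0,0]],
  [[0,0,-0.007],[0,0,0]],
  [[0,0,-0.005],[0,0,0]],
  [[0,0,-0.003],[0,0,0]],
  [[0,0,-0.0015],[0,0,0]],
  [[0,0,-0.001],[0,0,0]],
])

```text
time_s: 20.6
ee_pos: [615.0, 137.0, 26.0]
ee_rot: [-180.0, -0.0, -71.9]
force: [0.3, -1.0, -5.0]
gripper_width: 57.8
```

Call:
drive_tool([
  [[0,0,-0.0007],[0,0,0]],
  [[0,0,0],[0,0,0]],
  [[0,0,0],[0,0,0]],
  [[0,0,0],[0,0,0]],
  [[0,0,0],[0,0,0]],
  [[0,0,0],[0,0,0]],
  [[0,0,0.008],[0,0,0]],
  [[0,0,0.02],[0,0,0]],
  [[0,0,0.03],[0,0,0]],
  [[0,0,0.04],[0,0,0]],
], claw=1)

```text
time_s: 21.43
ee_pos: [612.9, 136.7, 122.3]
ee_rot: [179.7, 0.0, -71.9]
force: [1.6, -0.7, -0.8]
gripper_width: 91.1
```

Call:
drive_tool([
  [[-0.02,-0.03,0.015],[0,0,0]],
  [[-0.02,-0.03,0.015],[0,0,0]],
  [[-0.02,-0.03,0.015],[0,0,0]],
  [[-0.02,-0.03,0.015],[0,0,0]],
  [[-0.02,-0.03,0.01],[0,0,0]],
  [[-0.02,-0.03,0.01],[0,0,0]],
  [[-0.02,-0.03,0],[0,0,0]],
  [[-0.01,-0.03,0],[0,0,0]],
  [[-0.01,-0.03,0],[0,0,0]],
  [[0,-0.02,0],[0,0,0]],
])

```text
time_s: 22.27
ee_pos: [452.7, -154.9, 204.3]
ee_rot: [180.0, -0.1, -71.9]
force: [0.3, 0.4, 0.2]
gripper_width: 91.2
```

Call:
drive_tool([
  [[-0.01,-0.03,0],[0,0,0]],
  [[-0.01,-0.03,0],[0,0,0]],
  [[-0.01,-0.03,0],[0,0,0]],
  [[-0.01,-0.03,0],[0,0,0]],
  [[-0.01,-0.03,0],[0,0,0]],
  [[-0.01,-0.03,0],[0,0,0]],
  [[-0.01,-0.03,0],[0,0,0]],
  [[-0.01,-0.03,0],[0,0,0]],
  [[-0.01,-0.03,0],[0,0,0]],
  [[0,-0.01,0],[0,0,0]],
])

```text
time_s: 23.1
ee_pos: [363.1, -436.6, 203.9]
ee_rot: [179.9, -0.1, -72.0]
force: [0.6, -0.4, -0.0]
gripper_width: 91.4
```

```bash
python3 - <<'E'
from h import *
print(env.state()['ee_pos'],env.state()['gripper_width'])
s=env.grab_frame('side'); save('s6.png',cv2.resize(s[80:370,170:500],None,fx=2,fy=2,interpolation=cv2.INTER_CUBIC))
im=env.grab_frame('top'); p=env.camera_params('top'); 
c=cv2.resize(im[125:305,170:490],None,fx=2.5,fy=2.5,interpolation=cv2.INTER_CUBIC); save('t6.png',np.clip(c*1.6,0,255).astype(np.uint8))
np.save('pics/t6.npy',im)
E
```

```text
[ 363.12033074 -436.58542167  203.88597656] 91.40778912003009
```

View pics/s6.png

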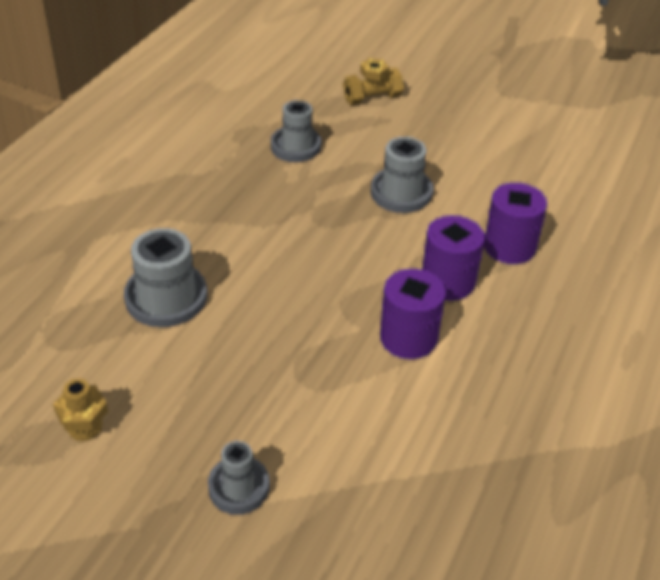

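View pics/t6.png

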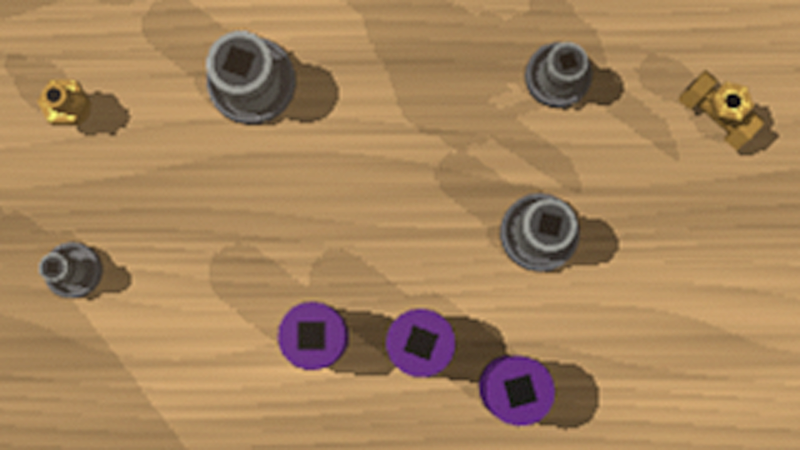

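```bash
python3 - <<'E'
from h import *
p=env.camera_params('top')
for n,x,y,h in [(26,436,299.5,54),(36,617,-153.5,60),(46,468.3,-132,66),(58,614.8,137,72)]:
    u,v=proj(p,(x,y,h)); print(n,'expected top in crop',round((u-170)*2.5),round((v-125)*2.5))
print(env.job_done())
E
```

```text
26 expected top in crop 52 265
36 expected top in crop 568 58
46 expected top in crop 550 224
58 expected top in crop 238 59
the job is handed in; nothing more can be done
None
```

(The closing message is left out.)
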